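# Walk the chasing block into its bay and bar it in

### The job

Walk the heavy dark chasing block forward into its bench bay by pushing in turn on the two brass plates at its rear corners, touching it nowhere else, never more than about 15 degrees askew to the bay and gently enough (under 30 N) that the loose gilt boss stays where it stands on top. Feel it come fully home, press it firmly and squarely against the steel stop rail (a push of about 20 N), then swing the red bar by its peg all the way round behind the block to lock it in, and let go. Leave the hammer, jar and copper sleeve alone.

Things in the scene. Friction and masses are not known exactly. Their poses are not given: they have to be found in the camera images.
- block: Dark chasing block, 200 wide x 90 deep x 50 mm high, about 1.7 kg, sliding friction about 0.3 (both vary by a quarter), loose on the bench. Origin: bench level, centre of the wood. +x forward (to the stop rail), y along its width (+y left). Front face x = +45 mm, sides y = +-100 mm. Pushed on one plate (2 to 8 N) it turns about a point on its other side: the plate goes forward about 1.3 mm per 0.01 rad.
- plate_left (a point): Middle of the rear face of the left brass push plate of the block: 36 mm wide (block y = 64 to 100 mm), z = 2 to 52 mm, rear face at block x = -55 mm, 10 mm proud of the wood behind it. Block's axes. Come up to it slowly: brass on steel, a bump at 5 cm/s already gives some 30 N; once touching, a push can be quicker.
- plate_right (a point): The same on the right brass push plate (block y = -64 to -100 mm).
- woodwork: The block's dark wood slab (90 x 200 mm, z = 10 to 48 mm) with a gilt sheet 112 mm wide over the middle of its top (z = 50 mm) and down the middle of its rear face (to x = -47 mm, ornament to -51 mm). Part of the block, same frame. The robot must not touch it.
- boss: Loose gilt flower boss, 65 mm across and 23 mm high, 0.12 kg, standing freely near the middle of the block's top. Origin: centre of its underside.
- block_top (a point): Centre of the block's top face, 50 mm above the bench; the boss stands within 14 mm of it at the start.
- bay: Bay fixed to the bench: two wooden cheeks 30 mm high with 4 mm play each side of the block, and a stop rail at the far end. Origin (bench level): where the block's origin is when fully home. +x the way in (away from the robot), +y left. Straight cheeks x = -10 to +70 mm, 22 mm thick. At the start the block is 72 to 95 mm short of home, within 7 mm sideways and 0.1 rad of square.
- bay_mouth (a point): Middle of the bay's mouth at bench level (bay x = -47 mm). From the straight cheeks at x = -10 mm out to here the cheeks flare, about 15 mm wider on each side.
- stop_rail: Steel stop rail, 208 x 28 mm, 36 mm high, fixed across the bay's far end. Origin: bench level, middle of the face that the block bears on (bay x = +45 mm); same axes as the bay.
- swing_bar (a joint): Angle of the red bar about its vertical pivot. At 0 it points along -x +y of the bay (45 degrees: to the robot and left); grows counterclockwise from above to its end stop 2.356, where it points along -y, behind the left brass plate with 4 mm to spare if the block is home (else it cannot pass). Bar 14 mm wide, z = 13 to 22 mm, reaches 80 mm from the pivot. Friction 0.22 N m, stays where left.
- bar_pivot (a point): Top of the swing bar's pivot, at bay x = -66, y = +137 mm; axis vertical.
- bar_peg (a point): Top centre of the bar's upright round peg (steel, red top), 90 mm above the bench, 14 mm in diameter, free from 22 mm up, 72 mm from the pivot.
- hammer: Hammer lying on the left, 260 mm long, handle towards the robot; leave alone. Origin: bench level, about mid-length.
- blue_jar: Jar with blue ends and a white label, 64 mm across, 90 mm high, on the right; leave alone. Origin: centre of its underside.
- copper_sleeve: Open copper sleeve standing on the right, 60 mm across, 65 mm high; leave alone. Origin: centre of its underside.
Things that resemble listed ones, but are neither listed nor needed, are in the scene too. Leave any pink or turquoise look-alike of the block alone.

How it is judged (in metres and radians):
On the way, in this order (a step that is already met when the one before it is completed fails the run):
1. the block is pressed fully home, firmly and square against the stop rail (x of block in the frame of bay above -0.003 m and angle between the x axis of block and the x axis of bay, either way round below 0.025 rad and contact force between block and stop_rail above 6 N), for 0.1 s.
2. the red bar is swung fully round behind the block (value of joint swing_bar above 2.28 rad), for 0.2 s.
At the end, for the whole second after the job is handed in: The block stands in the bay within 4 mm of fully home and within 0.03 rad of square, at rest; the red bar is at 2.28 rad or more (its end is 2.356); the boss still stands on the block within 30 mm of the middle of its top; the robot has let go (x of block in the frame of bay above -0.004 m and angle between the x axis of block and the x axis of bay, either way round below 0.03 rad and value of joint swing_bar above 2.28 rad and horizontal distance between boss and block_top below 0.03 m and height (world z) of boss above 0.045 m and linear speed of block below 0.01 m/s); the robot touches nothing.
It fails at once if the robot touched the block elsewhere than on the brass plates (wood or gilt, over 1.5 N), or the boss (contact force between any of the fingers, the arm and woodwork above 1.5 N or contact force between any of the fingers, the arm and boss above 1.5 N).
It fails at once if the block was pushed with more than 30 N (contact force between any of the fingers, the arm and block above 30 N).
It fails at once if the block was more than 0.27 rad (15 degrees) askew to the bay (angle between the x axis of block and the x axis of bay, either way round above 0.27 rad).
It fails at once if the boss slid over 30 mm from the middle of the block's top or fell (horizontal distance between boss and block_top above 0.03 m or height (world z) of boss below 0.04 m).
It fails at once if the hammer, jar or copper sleeve was moved more than 30 mm (distance of any of hammer, blue_jar, copper_sleeve from where it was at the start of the episode above 0.03 m).
It also fails if it takes over 72 s, if anything falls off the work surface, if the arm or the gripper's body presses on something with over 40 N, if the wrist force passes 120 N, or if a joint passes its speed limit or range.

### The arm

A 6-joint arm with a two-finger parallel gripper is mounted at the origin on the work surface. World frame = base frame: x ahead of the robot, y to its left, z up, the work surface at z = 0. Lengths are in mm, angles in rad, forces in N, time in s.
With the tool pointing down it reaches from about 300 to 775 mm from the base axis. Payload 14.6 kg.
Tool frame: the origin (TCP) lies on the centre line of the jaws, within the pads' length; the fingertips stand manip.tcp_to_tips ahead of it and the grasp point (between the pads) lies 5 mm behind it (manip.tcp_to_tips is the distance from the TCP to the fingertips, in mm); z points along the fingers, y is the direction in which the jaws open and shut (so a half turn about z gives the same grasp; the last joint's range is limited). The gripper opens to 94 mm and grips with 3 to 60 N. Pads are 16 mm wide; open, the fingers measure 119 mm over their backs; the gripper's body (75 mm by 177 mm) begins 78 mm behind the grasp point.
Start: joints at [-1.216, 0.3, 1.521, -0, 1.321, -0.067], TCP at [225.164, -501.787, 219.446] pointing down, gripper open.
Joint ranges: [-3.03, 3.03], [-0.79, 2.21], [0.23, 2.52], [-1.04, 4.18], [0, 3.07], [-2.55, 2.55]. Speed limits (rad/s): [2.22, 2.22, 2.57, 3.14, 3.14, 3.14].

### API

Orientations are given as [roll, pitch, yaw] about the fixed x, y, z axes, in that order (R = Rz(yaw) Ry(pitch) Rx(roll)).
In Python, from cell import manip, optics, workorder gives the robot as it stands. The module is installed in compiled form; this text tells all that it offers.
- The arm moves only by the tool jog_arm, never from a script. Its argument "deltas" is text: rows parted by semicolons, each of 5 numbers parted by spaces: the shift along the tool's x, y, z in mm, then the turn about the tool's z in rad, then the finger opening in mm, from 0 to 94. In form: tx ty tz twist grip; .... A call has exactly 10 rows; each row is the pose to reach, as a shift and turn from the pose commanded when the call began, along the tool's axes at that moment; what a row does not reach only later rows make up. A row lasts 1/8 s, in which the tool goes at most 62.5 mm and 10.7 degrees, less where a joint would pass 70% of its speed; a pose out of reach is approached as far as the arm can. A call with a gripper value outside its range is refused whole. The fingers move at their own pace and stop on an object; "squeeze" is the grip in N (left out, the last holds). Time passes only in rows, so rows that repeat a pose let the fingers close, or fill a call up. It gives the time, the measured TCP pose, the force and the opening at its end, in the units of the state.
- manip.read_state(): the state, without advancing time (a new reading comes with each control period).
- optics.camera(name): name is "side" or "top"; returns (picture, depth): 400x640x3 uint8, red, green, blue; 400x640 float32, mm along the optical axis (not along the pixel's ray), 0 where there is no reading.
- optics.get_calibration(name): a dict with "intrinsics" (3x3 intrinsics, pixels), "R" (3x3) and "t" (3): a world point X has camera coordinates R X + t. Camera axes: x right, y down, z forward; pixel columns grow to the right and rows downward; lengths in mm; the calibration is good to about 2 mm. A picture is of the moment at which its call begins. get_calibration takes no time and is no camera call.
- workorder.sign_off(): hands the job in, once; it reports no verdict.
The state is a dict: "clock": time; "joints": joint angles; "qd": joint speeds; "effort": joint torques, N m; "eef_pos": TCP position; "eef_rot": TCP orientation; "wrist_force": force on the tool from outside, world axes, zero at the start; "moment": the same for the moment, N m; "finger_gap": finger opening in mm.
Only numpy, scipy, OpenCV 4.12 (cv2) and the standard library are available. Lean on these libraries where they do the work, as an engineer would, in place of code of your own. Each camera call takes 0.05 s, during which the arm holds its last target.

## Working session

There is one attempt and no reset: what is moved stays moved. The work goes in short steps, Python scripts to look and compute and a tool call to move; the robot and the scene stay as the last step left them, time stands still between calls to the robot, and variables do not carry over. Pictures are saved under pics/ and viewed, and the job is handed in when it is done.

Besides the shell and the picture viewer there is one more tool, called after "Emit:" by a JSON object that holds its "api" and its "payload". jog_arm: Moves the arm, as the interface text tells. Its arguments: {"type":"object","properties":{"deltas":{"type":"string"},"squeeze":{"type":"number"}},"required":["deltas"]}

```bash
mkdir -p pics; python3 - <<'E'
from cell import manip, optics, workorder
import cv2,numpy as np
s=manip.read_state()
for k,v in s.items(): print(k,np.round(v,3))
print(manip.tcp_to_tips)
for n in ("side","top"):
    p,d=optics.camera(n); cv2.imwrite(f"pics/{n}0.png",p[:,:,::-1]); np.save(f"pics/{n}0d.npy",d)
    c=optics.get_calibration(n); print(n,{k:np.round(v,3).tolist() for k,v in c.items()})
E
```

```text
clock 0.0
joints [-1.216  0.3    1.522 -0.     1.321 -0.067]
qd [ 0.001 -0.001  0.002 -0.001  0.    -0.001]
effort [-1.0000e-03 -5.3181e+01 -3.5274e+01  7.1000e-02  2.4000e-02 -0.0000e+00]
eef_pos [ 225.075 -501.577  218.887]
eef_rot [-3.14  -0.     0.422]
wrist_force [ 0.746  0.138 -0.087]
moment [-0.     0.001  0.017]
finger_gap 94.028
14.0
side {'intrinsics': [[495.195, 0.0, 304.586], [0.0, 495.195, 200.004], [0.0, 0.0, 1.0]], 'R': [[-0.959, -0.282, 0.009], [-0.184, 0.602, -0.777], [0.214, -0.747, -0.629]], 't': [486.971, 148.765, 1433.241]}
top {'intrinsics': [[426.17, 0.0, 317.785], [0.0, 426.17, 202.544], [0.0, 0.0, 1.0]], 'R': [[0.013, -1.0, -0.003], [-0.994, -0.013, -0.112], [0.112, 0.004, -0.994]], 't': [6.738, 519.76, 1011.924]}
```

View pics/top0.png

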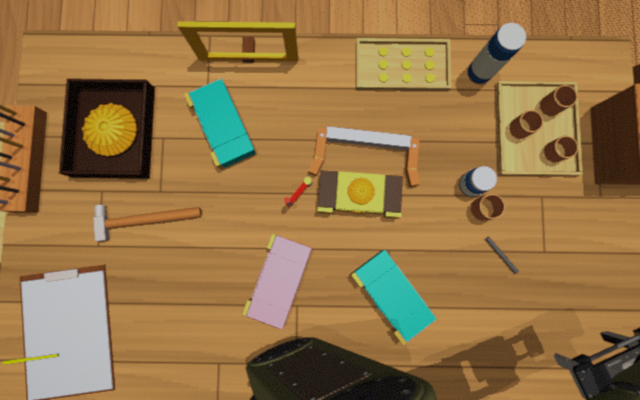

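View pics/side0.png

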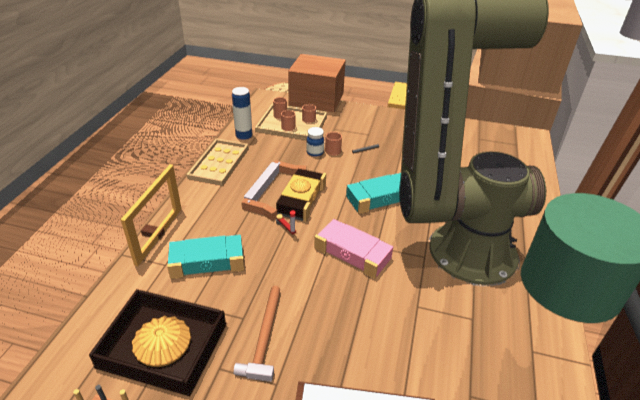

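```bash
python3 - <<'E'
import cv2
p=cv2.imread("pics/top0.png")[110:230,270:430]; cv2.imwrite("pics/top0c.png",cv2.resize(p,None,fx=5,fy=5,interpolation=cv2.INTER_CUBIC))
p=cv2.imread("pics/side0.png")[150:250,230:350]; cv2.imwrite("pics/side0c.png",cv2.resize(p,None,fx=6,fy=6,interpolation=cv2.INTER_CUBIC))
E
```

```text
(no output)
```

View pics/top0c.png

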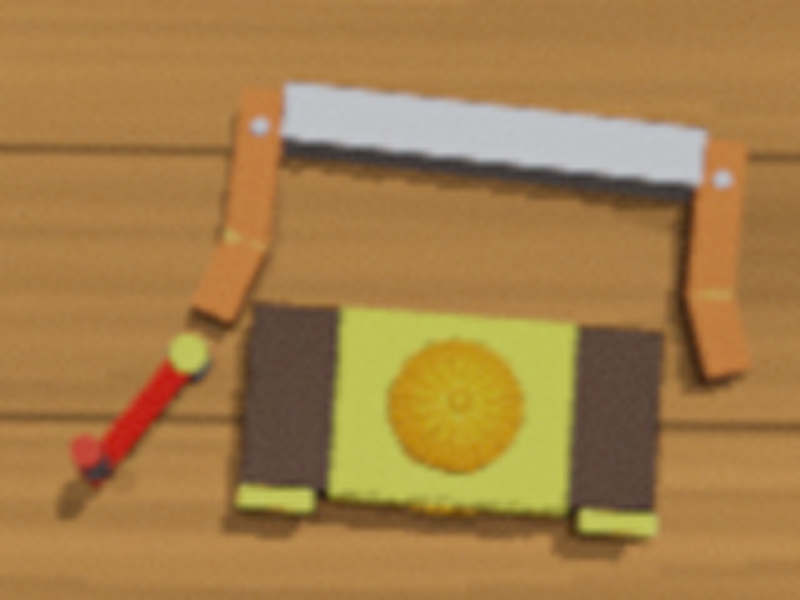

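View pics/side0c.png

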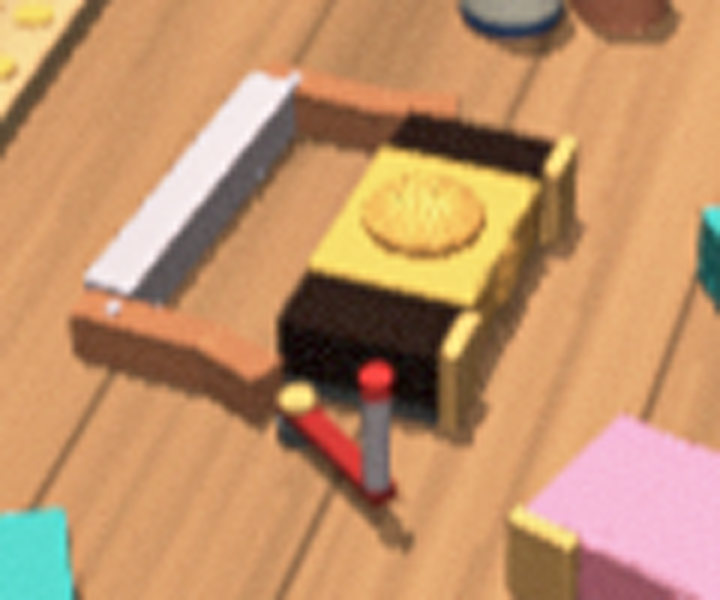

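```bash
cat > h.py <<'E'
import numpy as np, cv2
from cell import manip, optics, workorder
def px2w(name,uv,z):
    c=optics.get_calibration(name); R,t,K=map(np.array,(c["R"],c["t"],c["intrinsics"]))
    r=R.T@np.linalg.inv(K)@np.array([uv[0],uv[1],1.]); o=-R.T@t
    return o+r*(z-o[2])/r[2]
def crop(uv,s,o): return ((uv[0]+.5)/s-.5+o[0],(uv[1]+.5)/s-.5+o[1])
def w2px(name,X):
    c=optics.get_calibration(name); R,t,K=map(np.array,(c["R"],c["t"],c["intrinsics"]))
    q=K@(R@np.array(X,float)+t); return q[:2]/q[2]
E
python3 - <<'E'
from h import *
pts=dict(railFL=(283,142,36),railFR=(693,185,36),railBL=(286,83,36),railBR=(706,130,36),
plLrL=(236,506,52),plLrR=(313,514,52),plRrL=(578,532,52),plRrR=(655,538,52),
bFL=(252,303,48),bFR=(663,332,48),boss=(458,402,73),pivot=(188,353,25),peg=(86,449,90),chL=(262,240,30),chR=(689,293,30))
W={}
for k,(u,v,z) in pts.items():
    W[k]=px2w("top",crop((u,v),5,(270,110)),z); print(k,np.round(W[k],1))
def ang(a,b): d=W[a]-W[b]; return np.arctan2(-d[0],d[1]), np.hypot(*d[:2])
for a,b in (("railFL","railFR"),("railBL","railBR"),("plLrL","plRrR"),("bFL","bFR")): print(a,b,ang(a,b))
# depth sanity
d=np.load("pics/top0d.npy")
c=optics.get_calibration("top");R,t,K=map(np.array,(c["R"],c["t"],c["intrinsics"]))
for n,uv in dict(rail=(368,137),block=(328,185),boss=(361,190),peg=(287,200),jar=(480,178)).items():
    z=d[uv[1],uv[0]]; print(n,np.round(R.T@(np.linalg.inv(K)@np.array([*uv,1])*z-t),1))
E
```

```text
railFL [679.4  -5.2  36. ]
railFR [ 660.3 -207.3   36. ]
railBL [709.4  -6.4  36. ]
railBR [ 688.1 -214.    36. ]
plLrL [497.2  15.5  52. ]
plLrR [493.9 -21.3  52. ]
plRrL [ 486.9 -147.5   52. ]
plRrR [ 484.5 -184.1   52. ]
bFL [596.3   9.1  48. ]
bFR [ 584.6 -189.5   48. ]
boss [545.6 -88.2  73. ]
pivot [575.2  40.3  25. ]
peg [519.2  84.6  90. ]
chL [631.4   4.5  30. ]
chR [ 607.4 -206.    30. ]
railFL railFR (np.float64(-0.09458492818511087), np.float64(202.97409179734532))
railBL railBR (np.float64(-0.10212811527647198), np.float64(208.7034807754146))
plLrL plRrR (np.float64(-0.06369432029704765), np.float64(199.9125790637257))
bFL bFR (np.float64(-0.058900956180080524), np.float64(198.9363274519363))
rail [ 682.8 -108.2   37.7]
block [560.5 -10.7  47.2]
boss [546.  -88.   70.3]
peg [517.6  84.   91.4]
jar [ 574.3 -360.3   92. ]
```

Emit:
{"api": "jog_arm", "payload": {"deltas": "30 -25 0 0.05 94; 75 -63 0 0.1 0; 123 -103 0 0.2 0; 172 -144 0 0.3 0; 222 -186 0 0.4 0; 272 -228 0 0.522 0; 322 -270 0 0.522 0; 372 -311 0 0.522 0; 410 -343 0 0.522 0; 425 -356 0 0.522 0", "squeeze": 40}}

```text
clock: 1.35
eef_pos: [467.7, -0.2, 219.1]
eef_rot: [-3.141, 0.001, -0.097]
wrist_force: [0.8, 0.1, -0.1]
finger_gap: 7.5
```

Emit:
{"api": "jog_arm", "payload": {"deltas": "0 0 20 0 0; 0 0 60 0 0; 0 0 105 0 0; 0 0 145 0 0; 0 0 172 0 0; 0 0 185 0 0; 0 0 189 0 0; 4 0 189 0 0; 7 0 189 0 0; 8 0 189 0 0"}}

```text
clock: 2.6
eef_pos: [475.7, -3.8, 31.0]
eef_rot: [-3.142, -0.001, -0.1]
wrist_force: [0.4, 0.2, 0.5]
finger_gap: 0.4
```

```bash
cat > look.py <<'E'
from h import *
import sys
n=sys.argv[1]
s=manip.read_state()
O=np.array([626.2,-102.5]);th=-0.1
X=np.array([np.cos(th),np.sin(th)]);Y=np.array([-X[1],X[0]])
d=np.array(s["eef_pos"][:2])-O
print("clk",round(s["clock"],2),"tcp bay",np.round([d@X,d@Y,s["eef_pos"][2]],1),"yaw",round(s["eef_rot"][2]+.1,3),"F bay",np.round([np.array(s["wrist_force"][:2])@X,np.array(s["wrist_force"][:2])@Y,s["wrist_force"][2]],1),"gap",s["finger_gap"])
p,_=optics.camera("top"); p=p[110:230,270:430,::-1]
cv2.imwrite(f"pics/{n}.png",cv2.resize(p,None,fx=5,fy=5,interpolation=cv2.INTER_CUBIC))
E
python3 look.py a1
```

```text
clk 2.6 tcp bay [-159.6   83.1   31. ] yaw -0.0 F bay [0.3 0.2 0.5] gap 0.41452780696337554
```

View pics/a1.png

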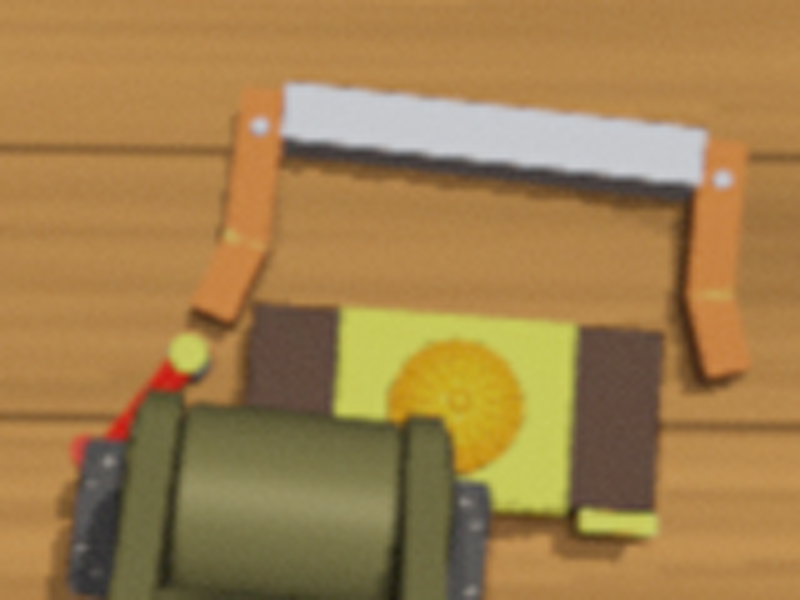

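Emit:
{"api": "jog_arm", "payload": {"deltas": "3 0 0 0 0; 6 0 0 0 0; 8 0 0 0 0; 9.5 0 0 0 0; 11 0 0 0 0; 12.5 0 0 0 0; 14 0 0 0 0; 15.5 0 0 0 0; 17 0 0 0 0; 19 0 0 0 0"}}

```text
clock: 3.9
eef_pos: [493.0, -5.2, 30.0]
eef_rot: [-3.141, 0.003, -0.1]
wrist_force: [-6.6, 3.7, 1.3]
finger_gap: 0.6
```

```bash
python3 look.py a2
```

```text
clk 3.9 tcp bay [-142.3   83.5   30. ] yaw 0.0 F bay [-6.9  3.1  1.3] gap 0.5919594968851881
```

View pics/a2.png

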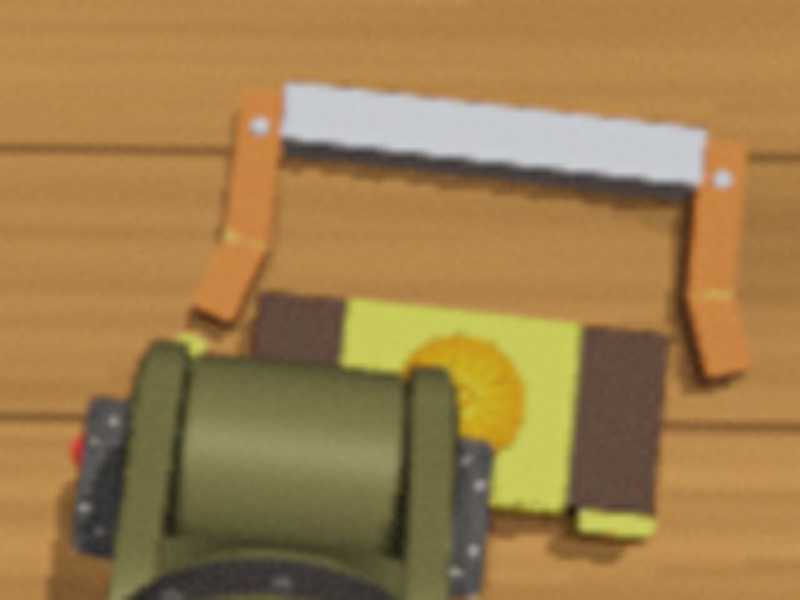

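Emit:
{"api": "jog_arm", "payload": {"deltas": "2 0 0 0 0; 4 0 0 0 0; 6.5 0 0 0 0; 9 0 0 0 0; 11.5 0 0 0 0; 14 0 0 0 0; 16 0 0 0 0; 17.5 0 0 0 0; 18 0 0 0 0; -4 0 0 0 0"}}

```text
clock: 5.2
eef_pos: [490.3, -5.2, 30.3]
eef_rot: [-3.142, -0.0, -0.1]
wrist_force: [-0.3, -0.5, -0.3]
finger_gap: 0.6
```

```bash
python3 look.py a3
```

```text
clk 5.2 tcp bay [-144.9   83.2   30.3] yaw -0.0 F bay [-0.2 -0.6 -0.3] gap 0.6064951557597734
```

View pics/a3.png

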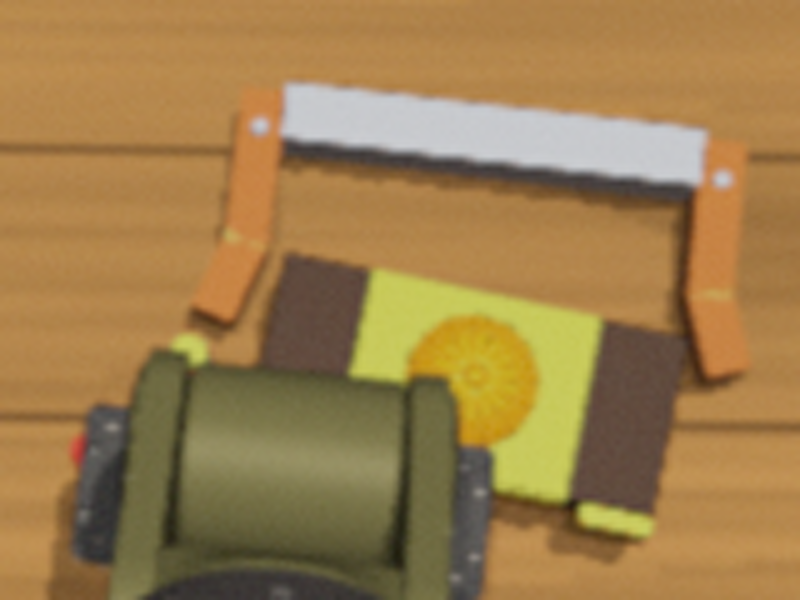

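```bash
cat > pose.py <<'E'
from h import *
import sys
a=list(map(float,sys.argv[1:5]))
O=np.array([626.2,-102.5]);th=-0.1
X=np.array([np.cos(th),np.sin(th)]);Y=np.array([-X[1],X[0]])
B=lambda w: np.array([(w[:2]-O)@X,(w[:2]-O)@Y])
L,R=[B(px2w("top",crop(p,5,(270,110)),48)) for p in (a[:2],a[2:])]
d=L-R; t=np.arctan2(-d[0],d[1]); c=(L+R)/2-45*np.array([np.cos(t),np.sin(t)])
rot=lambda x,y:c+np.array([x*np.cos(t)-y*np.sin(t),x*np.sin(t)+y*np.cos(t)])
print("w",round(np.hypot(*d),1),"block",np.round(c,1),"yaw",round(t,3),"plL",np.round(rot(-55,82),1),"plR",np.round(rot(-55,-82),1),"FL",np.round(rot(45,100),1),"FR",np.round(rot(45,-100),1))
E
python3 pose.py 287 254 686 338;python3 pose.py 252 303 663 332
```

```text
w 196.9 block [-69.5   0.3] yaw -0.099 plL [-116.1   87.3] plR [-132.3  -75.9] FL [-14.9  95.4] FR [ -34.5 -103.6]
w 198.9 block [-81.8   6.8] yaw 0.041 plL [-140.1   86.5] plR [-133.3  -77.4] FL [-40.9 108.5] FR [-32.7 -91.3]
```

Emit:
{"api": "jog_arm", "payload": {"deltas": "-10 20 0 0 0; -10 75 0 0 0; -10 130 0 0 0; -9 160 0 0 0; -6 164 0 0 0; -2 164 0 0 0; 0 164 0 0 0; 1.5 164 0 0 0; 3 164 0 0 0; 4.5 164 0 0 0"}}

```text
clock: 6.5
eef_pos: [477.7, -168.6, 30.3]
eef_rot: [-3.141, 0.001, -0.1]
wrist_force: [-7.2, -0.1, 4.2]
finger_gap: 0.4
```

```bash
python3 look.py a4
```

```text
clk 6.5 tcp bay [-141.1  -80.6   30.3] yaw 0.0 F bay [-7.1 -0.8  4.2] gap 0.41560976076463413
```

View pics/a4.png

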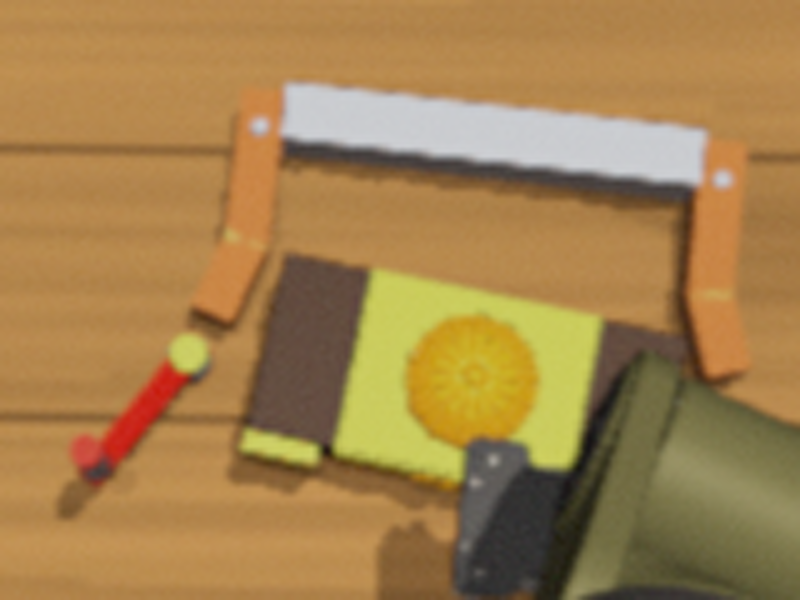

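Emit:
{"api": "jog_arm", "payload": {"deltas": "3 0 0 0 0; 6 0 0 0 0; 10 0 0 0 0; 14 0 0 0 0; 18 0 0 0 0; 22 0 0 0 0; 25 0 0 0 0; 27.5 0 0 0 0; 28 0 0 0 0; 4 0 0 0 0"}}

```text
clock: 7.8
eef_pos: [482.3, -169.5, 30.3]
eef_rot: [3.141, -0.0, -0.1]
wrist_force: [0.8, 0.9, 0.2]
finger_gap: 0.4
```

```bash
python3 look.py a5
```

```text
clk 7.8 tcp bay [-136.5  -81.    30.3] yaw -0.0 F bay [0.7 1.  0.2] gap 0.4064976371178051
```

View pics/a5.png

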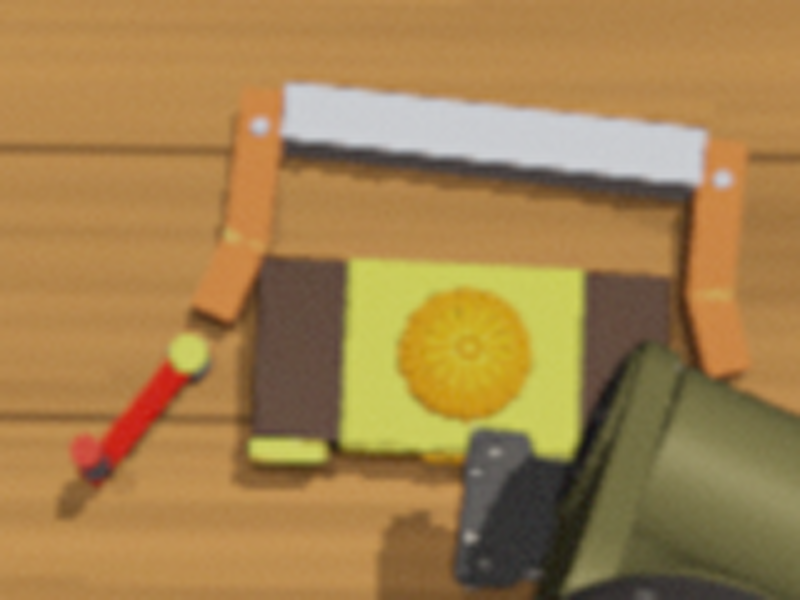

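```bash
python3 pose.py 258 256 670 276
```

```text
w 199.7 block [-56.2   5.2] yaw 0.063 plL [-116.2   83.6] plR [-105.9  -80.1] FL [-17.6 107.8] FR [ -4.9 -91.8]
```

Emit:
{"api": "jog_arm", "payload": {"deltas": "-3 -25 0 0 0; -2 -80 0 0 0; 0 -135 0 0 0; 4 -160 0 0 0; 7 -165 0 0 0; 8.5 -165 0 0 0; 10 -165 0 0 0; 11.5 -165 0 0 0; 13 -165 0 0 0; 15 -165 0 0 0"}}

```text
clock: 9.1
eef_pos: [512.3, -6.8, 30.2]
eef_rot: [-3.142, 0.003, -0.101]
wrist_force: [-8.0, 3.4, 4.4]
finger_gap: 0.6
```

Emit:
{"api": "jog_arm", "payload": {"deltas": "2 0 0 0 0; 5 0 0 0 0; 8 0 0 0 0; 12 0 0 0 0; 16 0 0 0 0; 19 0 0 0 0; 21.5 0 0 0 0; 23 0 0 0 0; 23.5 0 0 0 0; 0 0 0 0 0"}}

```text
clock: 10.35
eef_pos: [513.7, -6.8, 30.3]
eef_rot: [-3.141, -0.0, -0.1]
wrist_force: [-0.3, -0.0, 0.3]
finger_gap: 0.7
```

```bash
python3 look.py a6
```

```text
clk 10.35 tcp bay [-121.5   84.    30.3] yaw -0.0 F bay [-0.3 -0.1  0.3] gap 0.7079255088053582
```

View pics/a6.png

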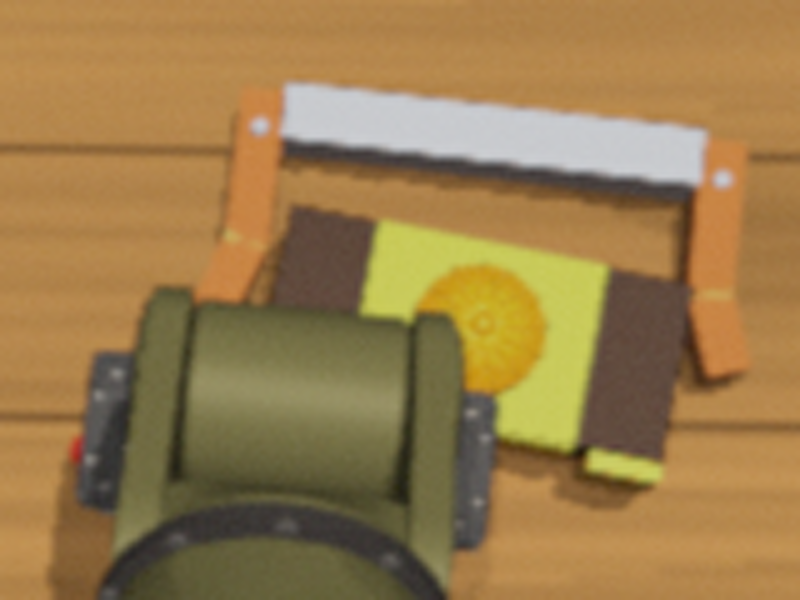

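```bash
python3 pose.py 293 206 690 287
```

```text
w 196.1 block [-45.    0.1] yaw -0.093 plL [-92.1  86.8] plR [-107.3  -76.4] FL [ 9.1 95.5] FR [  -9.4 -103.6]
```

Emit:
{"api": "jog_arm", "payload": {"deltas": "-4 25 0 0 0; -4 80 0 0 0; -4 135 0 0 0; -2 160 0 0 0; 1 164 0 0 0; 2.5 164 0 0 0; 4 164 0 0 0; 5.5 164 0 0 0; 7 164 0 0 0; 9 164 0 0 0"}}

```text
clock: 11.65
eef_pos: [505.4, -170.4, 30.3]
eef_rot: [-3.141, 0.002, -0.1]
wrist_force: [-7.2, -1.5, 3.2]
finger_gap: 0.2
```

Emit:
{"api": "jog_arm", "payload": {"deltas": "2 0 0 0 0; 4 0 0 0 0; 7 0 0 0 0; 10 0 0 0 0; 13 0 0 0 0; 15 0 0 0 0; 17 0 0 0 0; 18 0 0 0 0; 18 0 0 0 0; -2 0 0 0 0"}}

```text
clock: 12.9
eef_pos: [504.3, -170.6, 30.3]
eef_rot: [3.141, -0.0, -0.1]
wrist_force: [-0.4, -0.1, -0.0]
finger_gap: 0.4
```

```bash
python3 look.py a7
```

```text
clk 12.9 tcp bay [-114.5  -79.9   30.3] yaw 0.0 F bay [-0.4 -0.1 -0. ] gap 0.42527360136886344
```

View pics/a7.png

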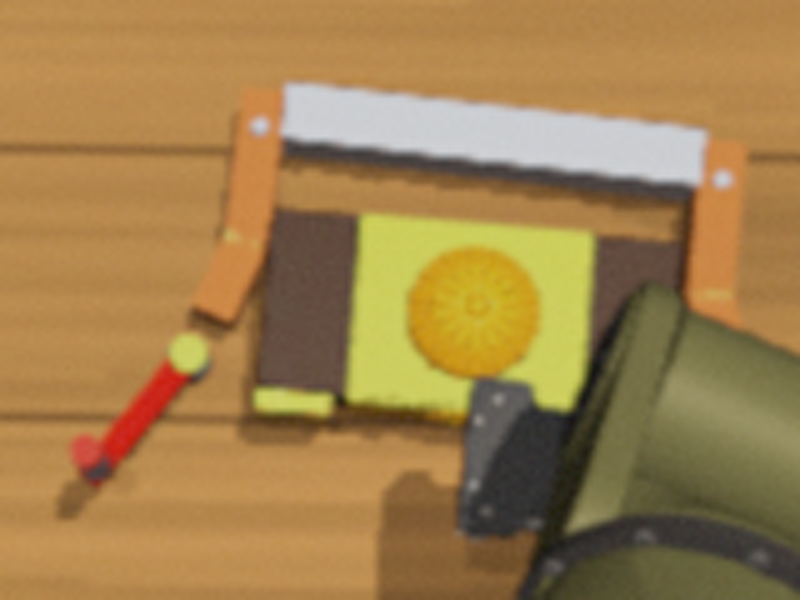

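```bash
python3 pose.py 274 210 684 241
```

```text
w 199.5 block [-35.5   1.3] yaw 0.035 plL [-93.4  81.3] plR [-87.6 -82.6] FL [  5.9 102.8] FR [ 13.  -97.1]
```

Emit:
{"api": "jog_arm", "payload": {"deltas": "-2 -25 0 0 0; 0 -80 0 0 0; 2 -135 0 0 0; 6 -160 0 0 0; 9 -164 0 0 0; 10.5 -164 0 0 0; 12 -164 0 0 0; 13.5 -164 0 0 0; 15 -164 0 0 0; 17 -164 0 0 0"}}

```text
clock: 14.2
eef_pos: [536.6, -9.1, 30.2]
eef_rot: [-3.141, 0.002, -0.101]
wrist_force: [-7.2, 3.4, 3.6]
finger_gap: 0.4
```

Emit:
{"api": "jog_arm", "payload": {"deltas": "2 0 0 0 0; 4 0 0 0 0; 6 0 0 0 0; 8 0 0 0 0; 10 0 0 0 0; 11 0 0 0 0; 11 0 0 0 0; 4 0 0 0 0; -3 20 0 0 0; -3 70 0 0 0"}}

```text
clock: 15.45
eef_pos: [526.8, -79.0, 30.6]
eef_rot: [3.142, -0.0, -0.098]
wrist_force: [1.3, -0.7, -0.6]
finger_gap: 0.0
```

```bash
python3 look.py a8
```

```text
clk 15.45 tcp bay [-101.2   13.4   30.6] yaw 0.002 F bay [ 1.3 -0.5 -0.6] gap 0.002440059129516154
```

View pics/a8.png

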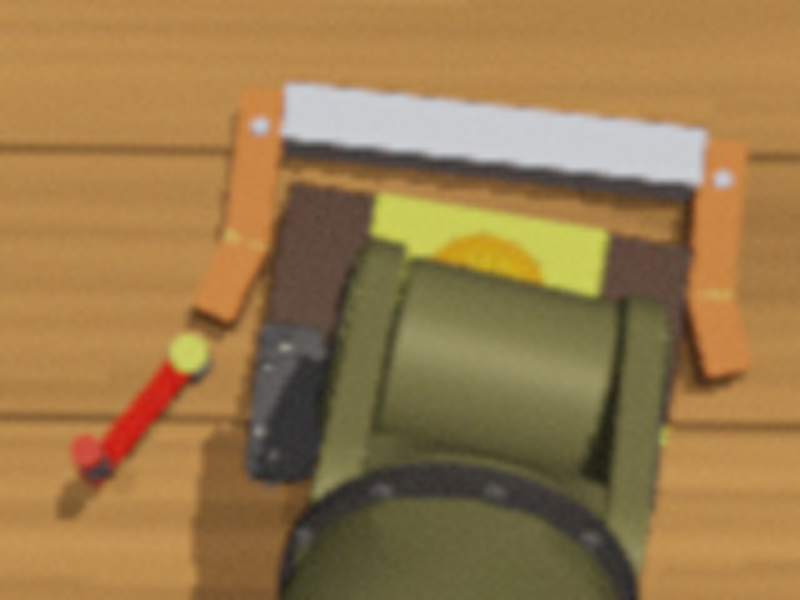

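```bash
python3 pose.py 289 184 690 249
```

```text
w 197.0 block [-30.5   0.7] yaw -0.052 plL [-81.2  85.4] plR [-89.6 -78.4] FL [19.6 98.2] FR [   9.3 -101.5]
```

Emit:
{"api": "jog_arm", "payload": {"deltas": "-5 25 0 0 0; -6 65 0 0 0; -5 90 0 0 0; -2 94 0 0 0; 0 94 0 0 0; 1.5 94 0 0 0; 3 94 0 0 0; 4.5 94 0 0 0; 6 94 0 0 0; 8 94 0 0 0"}}

```text
clock: 16.75
eef_pos: [525.2, -172.7, 30.2]
eef_rot: [3.142, 0.002, -0.1]
wrist_force: [-7.3, -2.2, 2.6]
finger_gap: 0.3
```

Emit:
{"api": "jog_arm", "payload": {"deltas": "2 0 0 0 0; 4 0 0 0 0; 6 0 0 0 0; 9 0 0 0 0; 11 0 0 0 0; 12 0 0 0 0; 12 0 0 0 0; 4 0 0 0 0; -2 -20 0 0 0; -2 -70 0 0 0"}}

```text
clock: 18.0
eef_pos: [530.6, -102.1, 30.5]
eef_rot: [-3.142, -0.0, -0.103]
wrist_force: [-1.1, 0.5, 0.3]
finger_gap: 0.5
```

```bash
python3 look.py a9
```

```text
clk 18.0 tcp bay [-95.1  -9.2  30.5] yaw -0.003 F bay [-1.1  0.4  0.3] gap 0.46834229626318
```

View pics/a9.png

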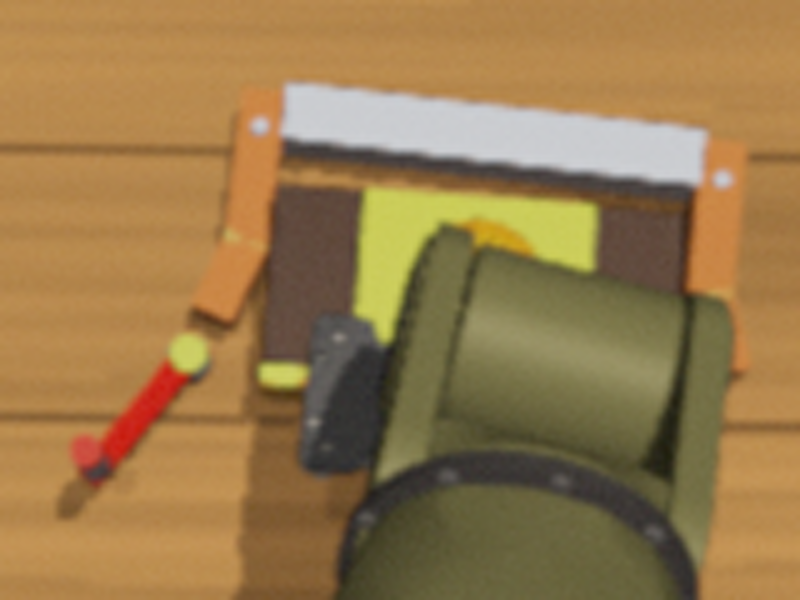

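```bash
python3 pose.py 277 184 687 209
```

```text
w 199.6 block [-21.    0.6] yaw 0.05 plL [-80.1  79.7] plR [-71.8 -84.1] FL [ 18.9 102.7] FR [ 28.9 -97. ]
```

Emit:
{"api": "jog_arm", "payload": {"deltas": "-2 -25 0 0 0; -2 -65 0 0 0; -1 -88 0 0 0; 2 -92 0 0 0; 3.5 -92 0 0 0; 5 -92 0 0 0; 6.5 -92 0 0 0; 8 -92 0 0 0; 10 -92 0 0 0; 12 -92 0 0 0"}}

```text
clock: 19.3
eef_pos: [551.2, -12.4, 30.1]
eef_rot: [-3.141, 0.003, -0.1]
wrist_force: [-6.5, 4.4, 2.4]
finger_gap: 0.5
```

Emit:
{"api": "jog_arm", "payload": {"deltas": "2 0 0 0 0; 4 0 0 0 0; 6 0 0 0 0; 9 0 0 0 0; 11 0 0 0 0; 12 0 0 0 0; 12 0 0 0 0; 4 0 0 0 0; -3 20 0 0 0; -4 70 0 0 0"}}

```text
clock: 20.55
eef_pos: [540.5, -82.4, 30.6]
eef_rot: [3.141, -0.0, -0.098]
wrist_force: [1.5, 0.3, -0.1]
finger_gap: 0.4
```

```bash
python3 look.py b1
```

```text
clk 20.55 tcp bay [-87.2  11.4  30.6] yaw 0.002 F bay [ 1.4  0.4 -0.1] gap 0.4070785231685085
```

View pics/b1.png

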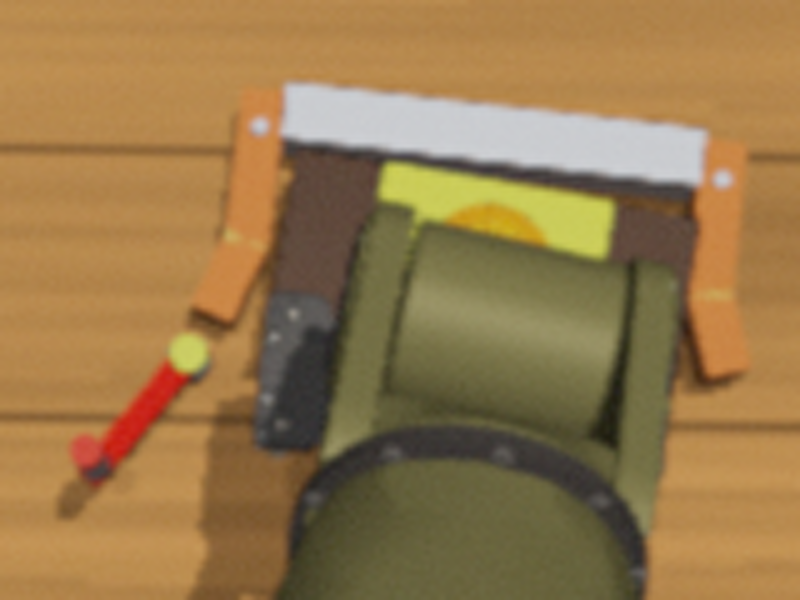

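```bash
python3 pose.py 294 152 695 217
```

```text
w 197.4 block [-14.4  -0.2] yaw -0.052 plL [-65.   84.6] plR [-73.6 -79.2] FL [35.8 97.4] FR [  25.4 -102.4]
```

Emit:
{"api": "jog_arm", "payload": {"deltas": "-5 25 0 0 0; -6 65 0 0 0; -4 88 0 0 0; -1 91 0 0 0; 1 91 0 0 0; 2.5 91 0 0 0; 4 91 0 0 0; 5.5 91 0 0 0; 7 91 0 0 0; 9 91 0 0 0"}}

```text
clock: 21.85
eef_pos: [540.2, -173.2, 30.2]
eef_rot: [3.141, 0.002, -0.1]
wrist_force: [-6.5, -2.0, 2.4]
finger_gap: 0.3
```

Emit:
{"api": "jog_arm", "payload": {"deltas": "2 0 0 0 0; 4 0 0 0 0; 6 0 0 0 0; 8 0 0 0 0; 9 0 0 0 0; 10 0 0 0 0; 10 0 0 0 0; 4 0 0 0 0; -2 -20 0 0 0; -2 -70 0 0 0"}}

```text
clock: 23.1
eef_pos: [545.6, -102.6, 30.5]
eef_rot: [-3.142, -0.0, -0.103]
wrist_force: [0.2, 0.3, 0.3]
finger_gap: 0.7
```

```bash
python3 look.py b2
```

```text
clk 23.1 tcp bay [-80.2  -8.1  30.5] yaw -0.003 F bay [0.2 0.3 0.3] gap 0.7463802202719932
```

View pics/b2.png

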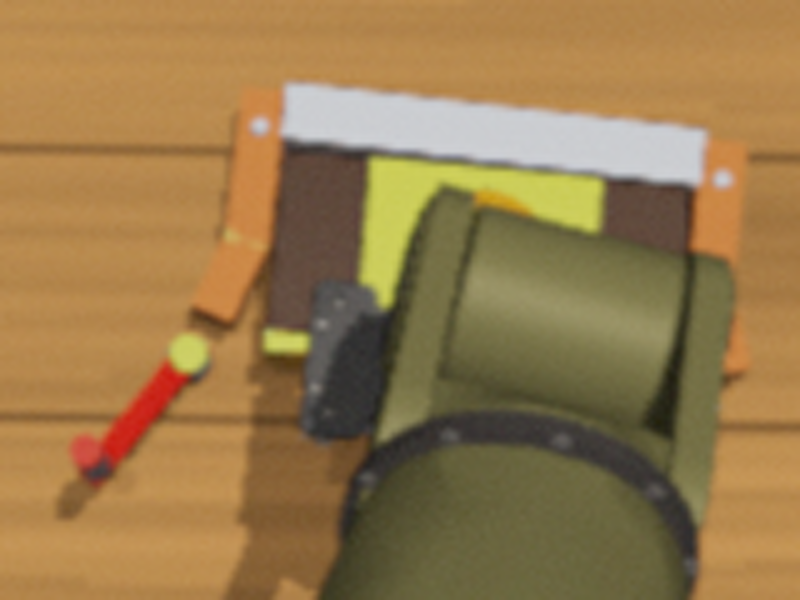

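```bash
python3 pose.py 284 147 691 185; python3 pose.py 284 149 691 185
```

```text
w 198.9 block [-5.7  1. ] yaw 0.017 plL [-62.1  82. ] plR [-59.3 -82. ] FL [ 37.6 101.7] FR [ 41.  -98.2]
w 198.8 block [-6.2  0.7] yaw 0.022 plL [-63.   81.4] plR [-59.3 -82.5] FL [ 36.6 101.7] FR [ 41.  -98.3]
```

Emit:
{"api": "jog_arm", "payload": {"deltas": "-2 -25 0 0 0; -2 -65 0 0 0; 1 -89 0 0 0; 4 -92 0 0 0; 5.5 -92 0 0 0; 7 -92 0 0 0; 8.5 -92 0 0 0; 10 -92 0 0 0; 11.5 -92 0 0 0; 13 -92 0 0 0"}}

```text
clock: 24.4
eef_pos: [567.1, -13.1, 30.1]
eef_rot: [-3.141, 0.003, -0.101]
wrist_force: [-7.3, 2.9, 2.9]
finger_gap: 0.4
```

```bash
python3 look.py b3
```

```text
clk 24.4 tcp bay [-67.7  83.   30.1] yaw -0.001 F bay [-7.6  2.2  2.9] gap 0.4362796641663267
```

View pics/b3.png

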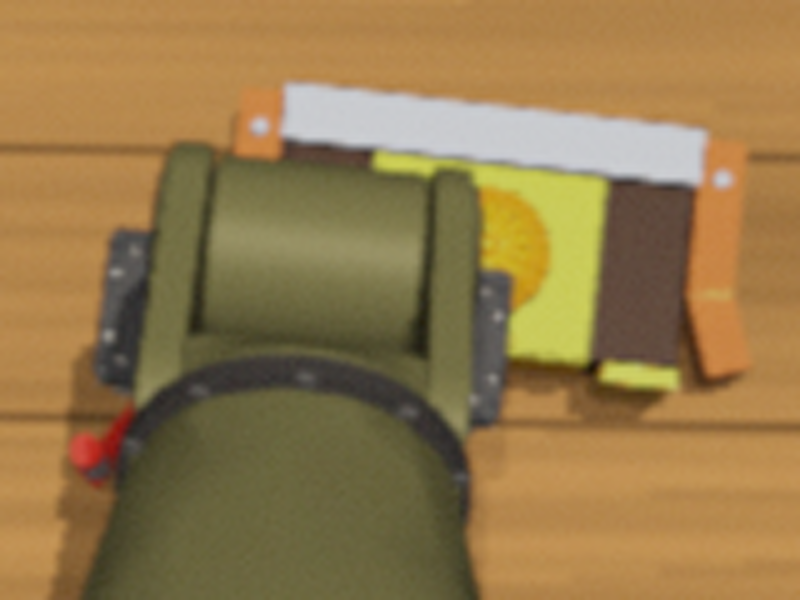

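Emit:
{"api": "jog_arm", "payload": {"deltas": "0.5 0 0 0 0; 1 0 0 0 0; 1.4 0 0 0 0; 1.8 0 0 0 0; 2.2 0 0 0 0; 2.5 0 0 0 0; 2.8 0 0 0 0; 3 0 0 0 0; 3 0 0 0 0; 3 0 0 0 0"}}

```text
clock: 25.7
eef_pos: [570.0, -13.3, 30.0]
eef_rot: [-3.141, 0.003, -0.101]
wrist_force: [-7.5, 5.6, 3.3]
finger_gap: 0.7
```

```bash
python3 look.py b4
```

```text
clk 25.7 tcp bay [-64.8  83.2  30. ] yaw -0.001 F bay [-8.   4.8  3.3] gap 0.6650847491448245
```

View pics/b4.png

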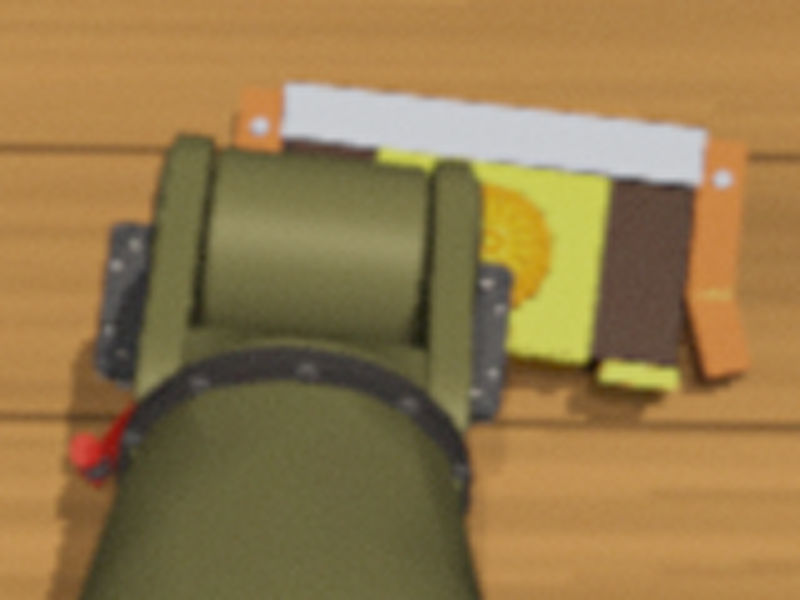

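Emit:
{"api": "jog_arm", "payload": {"deltas": "-11 2 0 0 0; -13 40 0 0 0; -13 95 0 0 0; -12 145 0 0 0; -9 163 0 0 0; -7 164 0 0 0; -5.5 164 0 0 0; -4 164 0 0 0; -2.5 164 0 0 0; -1 164 0 0 0"}}

```text
clock: 27.0
eef_pos: [553.1, -175.5, 30.2]
eef_rot: [3.141, 0.002, -0.099]
wrist_force: [-7.8, -2.4, 2.5]
finger_gap: 1.0
```

```bash
python3 look.py b5
```

```text
clk 27.0 tcp bay [-65.4 -79.9  30.2] yaw 0.001 F bay [-7.5 -3.2  2.5] gap 0.9985417334849808
```

View pics/b5.png

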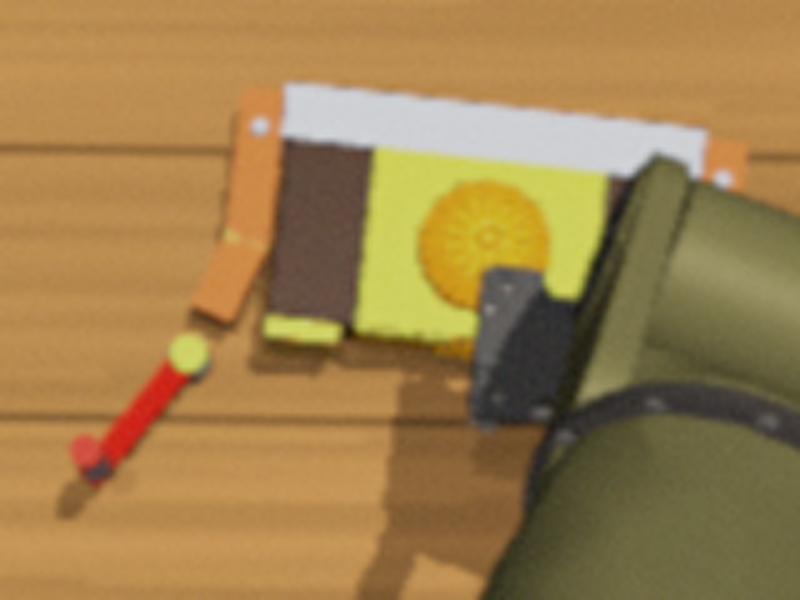

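Emit:
{"api": "jog_arm", "payload": {"deltas": "0.5 0 0 0 0; 1 0 0 0 0; 1.4 0 0 0 0; 1.8 0 0 0 0; 2.2 0 0 0 0; 2.4 0 0 0 0; 2.6 0 0 0 0; 2.8 0 0 0 0; 3 0 0 0 0; 3 0 0 0 0"}}

```text
clock: 28.3
eef_pos: [555.1, -175.7, 30.1]
eef_rot: [-3.142, 0.005, -0.099]
wrist_force: [-14.8, -2.6, 7.4]
finger_gap: 0.5
```

```bash
python3 look.py b6
```

```text
clk 28.3 tcp bay [-63.4 -80.   30.1] yaw 0.001 F bay [-14.5  -4.    7.4] gap 0.47396631616994417
```

View pics/b6.png

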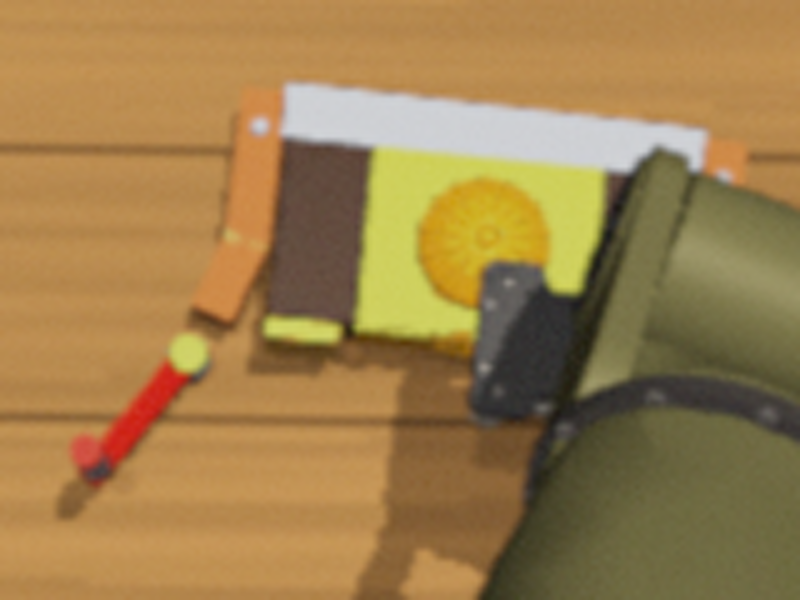

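Emit:
{"api": "jog_arm", "payload": {"deltas": "-8 0 0 0 0; -12 -40 0 0 0; -12 -95 0 0 0; -11 -145 0 0 0; -8 -163 0 0 0; -6.5 -164 0 0 0; -5 -164 0 0 0; -3.5 -164 0 0 0; -2.5 -164 0 0 0; -1.5 -164 0 0 0"}}

```text
clock: 29.6
eef_pos: [570.9, -14.1, 30.3]
eef_rot: [-3.141, 0.002, -0.101]
wrist_force: [-7.4, 2.2, 4.7]
finger_gap: 0.6
```

```bash
python3 look.py b7
```

```text
clk 29.6 tcp bay [-63.9  82.5  30.3] yaw -0.001 F bay [-7.6  1.5  4.7] gap 0.5763447416751301
```

View pics/b7.png

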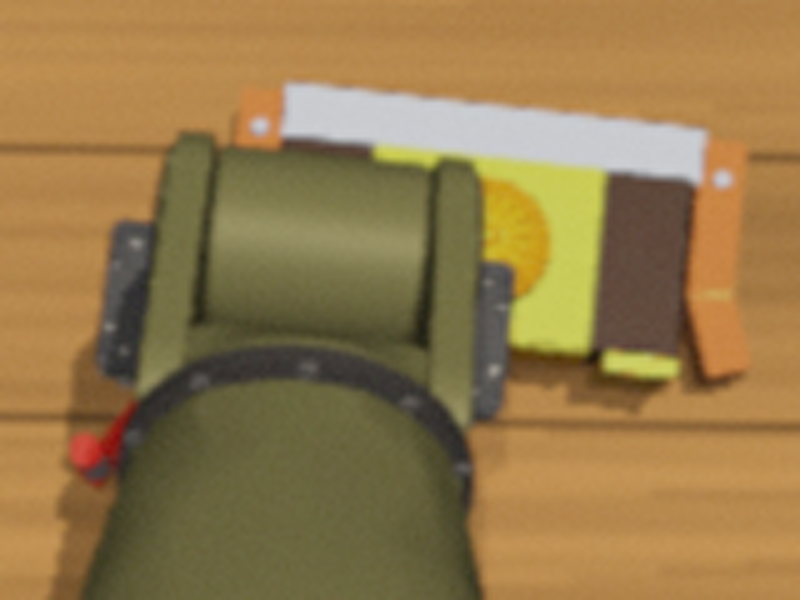

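Emit:
{"api": "jog_arm", "payload": {"deltas": "0.4 0 0 0 0; 0.8 0 0 0 0; 1.2 0 0 0 0; 1.5 0 0 0 0; 1.8 0 0 0 0; 2 0 0 0 0; 2.2 0 0 0 0; 2.3 0 0 0 0; 2.4 0 0 0 0; 2.4 0 0 0 0"}}

```text
clock: 30.9
eef_pos: [572.1, -13.9, 30.2]
eef_rot: [-3.141, 0.005, -0.101]
wrist_force: [-16.4, 3.2, 10.6]
finger_gap: 0.6
```

```bash
python3 look.py b8
```

```text
clk 30.9 tcp bay [-62.7  82.8  30.2] yaw -0.001 F bay [-16.7   1.5  10.6] gap 0.6227039106667834
```

View pics/b8.png

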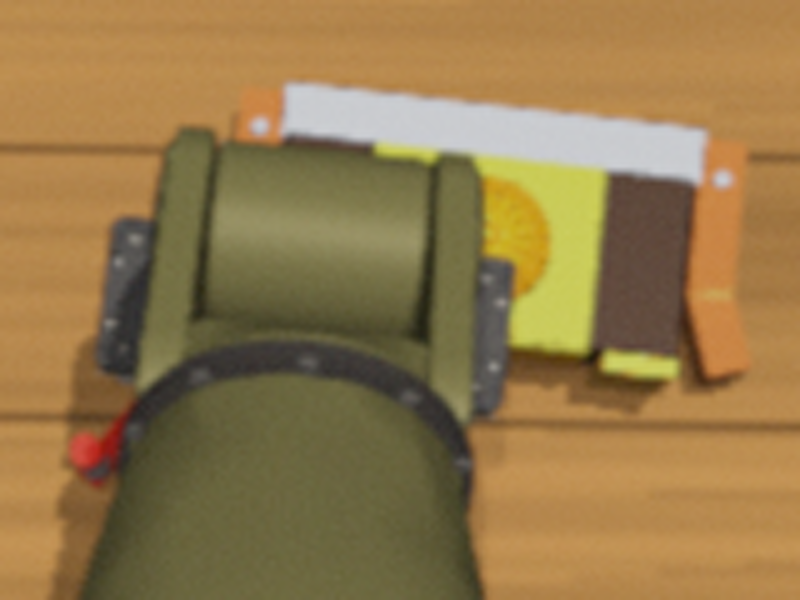

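Emit:
{"api": "jog_arm", "payload": {"deltas": "0.2 0 0 0 0; 0.4 0 0 0 0; 0.5 0 0 0 0; 0.5 0 0 0 0; 0.5 0 0 0 0; -1 0 0 0 0; -5 0 0 0 0; -11 0 0 0 0; -12 20 0 0 0; -12 70 0 0 0"}}

```text
clock: 32.2
eef_pos: [555.0, -82.8, 30.6]
eef_rot: [3.142, -0.0, -0.098]
wrist_force: [-0.1, 0.4, -0.2]
finger_gap: 0.9
```

Emit:
{"api": "jog_arm", "payload": {"deltas": "0 50 0 0 0; 1 85 0 0 0; 4 94 0 0 0; 6 94 0 0 0; 7.5 94 0 0 0; 9 94 0 0 0; 10 94 0 0 0; 11 94 0 0 0; 11.5 94 0 0 0; 12 94 0 0 0"}}

```text
clock: 33.45
eef_pos: [555.3, -176.0, 30.2]
eef_rot: [-3.141, 0.007, -0.099]
wrist_force: [-24.5, 3.1, 16.0]
finger_gap: 0.5
```

```bash
python3 look.py b9
```

```text
clk 33.45 tcp bay [-63.2 -80.2  30.2] yaw 0.001 F bay [-24.7   0.7  16. ] gap 0.5096830569300136
```

View pics/b9.png

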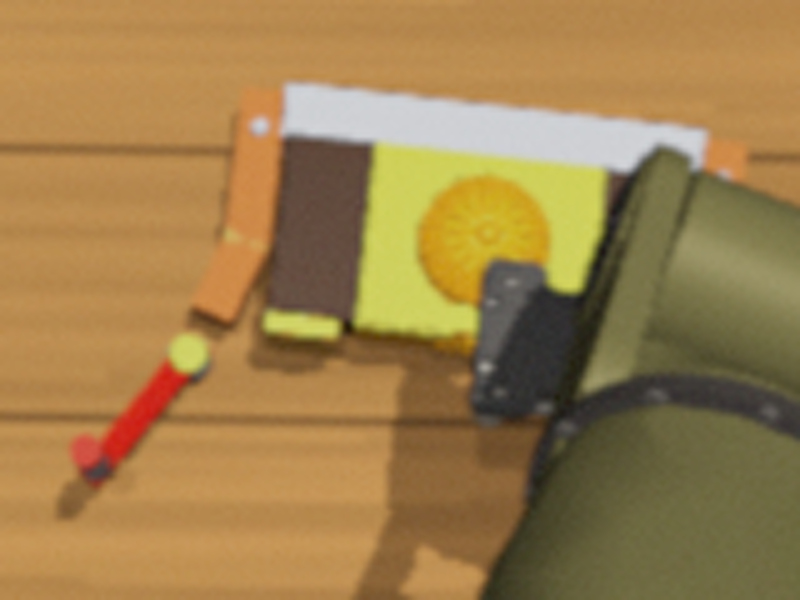

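Emit:
{"api": "jog_arm", "payload": {"deltas": "-4 0 0 0 0; -20 0 0 0 0; -40 0 -30 0 0; -60 -10 -75 0 0; -65 -50 -100 0 50; -65 -105 -100 0 50; -65 -160 -100 0 50; -65 -215 -100 0 50; -65 -245 -100 0 50; -65 -256 -100 0 50"}}

```text
clock: 34.75
eef_pos: [518.5, 86.0, 130.5]
eef_rot: [-3.141, -0.0, -0.098]
wrist_force: [-0.1, -0.6, 1.1]
finger_gap: 49.9
```

```bash
python3 look.py c1; python3 - <<'E'
from h import *
p,_=optics.camera("side"); cv2.imwrite("pics/c1s.png",cv2.resize(p[130:260,200:380,::-1],None,fx=4.4,fy=4.4,interpolation=cv2.INTER_CUBIC))
E
```

```text
clk 34.75 tcp bay [-125.9  176.8  130.5] yaw 0.002 F bay [-0.  -0.6  1.1] gap 49.857903499985575
```

View pics/c1.png

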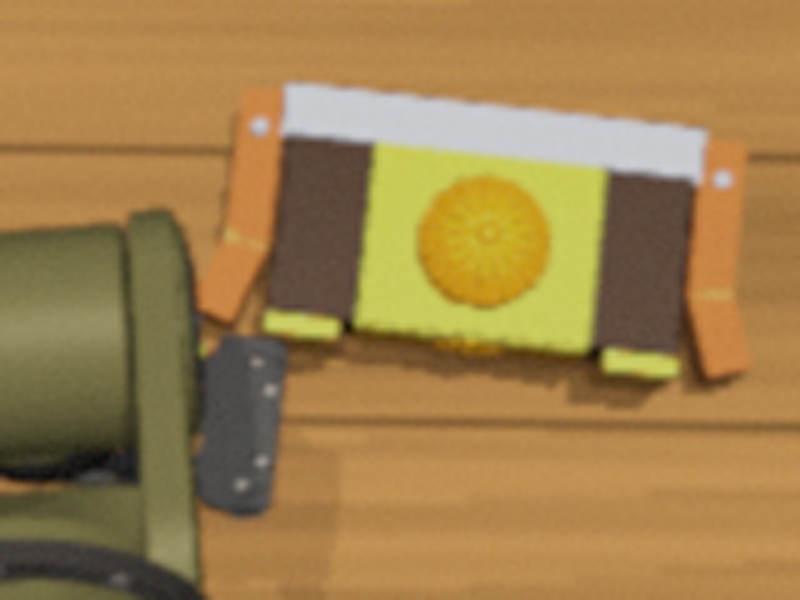

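View pics/c1s.png

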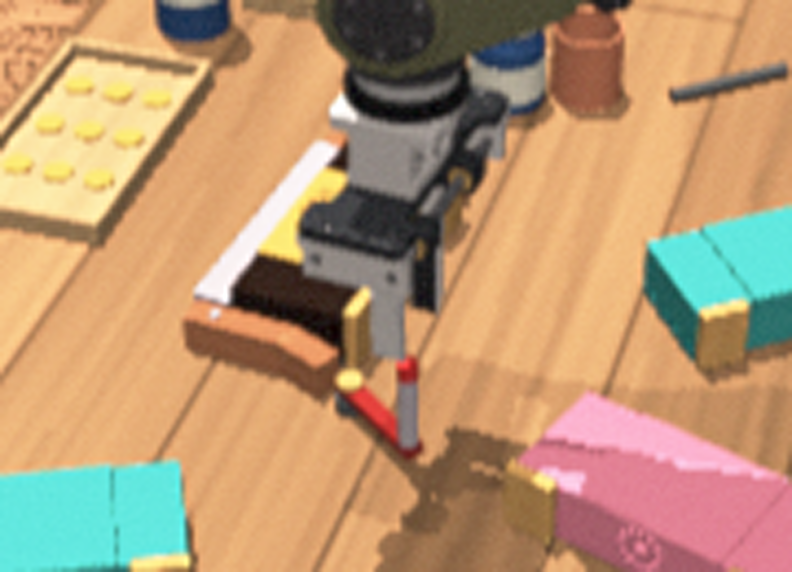

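```bash
python3 - <<'E'
from h import *
O=np.array([626.2,-102.5]);th=-0.1
X=np.array([np.cos(th),np.sin(th)]);Y=np.array([-X[1],X[0]])
B=lambda w: np.round([(w[:2]-O)@X,(w[:2]-O)@Y],1)
print(B(px2w("side",crop((376,372),6,(230,150)),90)),B(px2w("side",crop((297,396),6,(230,150)),25)))
print(B(px2w("side",crop((408,362),4.4,(200,130)),90)))
print(B(px2w("top",crop((86,449),5,(270,110)),90)))
# boss, block plates
print("boss",B(px2w("top",crop((486,235),5,(270,110)),73)))
for u in ((264,334),(340,341),(602,372),(679,376)): print(B(px2w("top",crop(u,5,(270,110)),52)))
E
python3 pose.py 287 136 695 182
```

```text
[-123.5  175.1] [-63.3 137.8]
[-124.3  176.2]
[-125.2  175.5]
boss [-0.7  1.1]
[-56.  100.5]
[-55.3  63.8]
[-56.2 -62.7]
[-53.9 -99.6]
w 199.8 block [-2.   0.5] yaw -0.003 plL [-56.8  82.7] plR [-57.2 -81.3] FL [ 43.2 100.4] FR [ 42.7 -99.6]
```

Emit:
{"api": "jog_arm", "payload": {"deltas": "1 1 15 0 50; 1 1 35 0 50; 1 1 50 0 50; 1 1 57 0 50; 1 1 58 0 50; 1 1 58 0 8; 1 1 58 0 8; 1 1 58 0 8; 1 1 58 0 8; 1 1 58 0 8", "squeeze": 12}}

```text
clock: 36.1
eef_pos: [519.3, 83.6, 72.6]
eef_rot: [-3.141, 0.0, -0.1]
wrist_force: [-2.3, 4.3, 3.6]
finger_gap: 13.3
```

```bash
python3 look.py c2; python3 - <<'E'
from h import *
p,_=optics.camera("side"); cv2.imwrite("pics/c2s.png",cv2.resize(p[130:260,200:380,::-1],None,fx=4.4,fy=4.4,interpolation=cv2.INTER_CUBIC))
E
```

```text
clk 36.1 tcp bay [-125.   174.5   72.6] yaw -0.0 F bay [-2.7  4.1  3.6] gap 13.290176211004455
```

View pics/c2s.png

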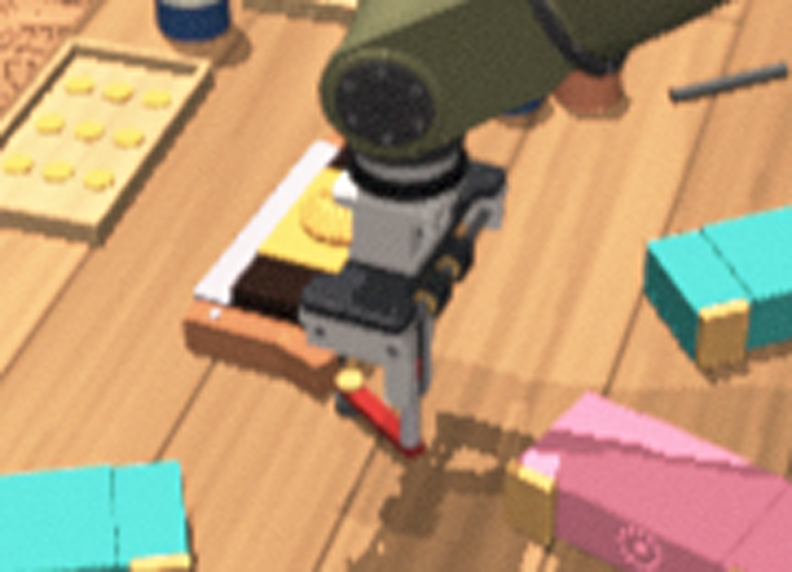

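Emit:
{"api": "jog_arm", "payload": {"deltas": "-3.8 6.7 0 0 8; -6.8 13.7 0 0 8; -9.1 21.1 0 0 8; -10.6 28.7 0 0 8; -11.2 36.3 0 0 8; -11.1 44 0 0 8; -10.1 51.7 0 0 8; -8.3 59.1 0 0 8; -5.7 66.4 0 0 8; -2.4 73.3 0 0 8", "squeeze": 20}}

```text
clock: 37.45
eef_pos: [509.8, 10.8, 72.7]
eef_rot: [-3.141, -0.0, -0.1]
wrist_force: [-1.6, 5.9, 3.0]
finger_gap: 13.2
```

```bash
python3 look.py c3; python3 - <<'E'
from h import *
p,_=optics.camera("side"); cv2.imwrite("pics/c3s.png",cv2.resize(p[130:260,200:380,::-1],None,fx=4.4,fy=4.4,interpolation=cv2.INTER_CUBIC))
E
```

```text
clk 37.45 tcp bay [-127.1  101.2   72.7] yaw 0.0 F bay [-2.2  5.7  3. ] gap 13.198315218991423
```

View pics/c3s.png

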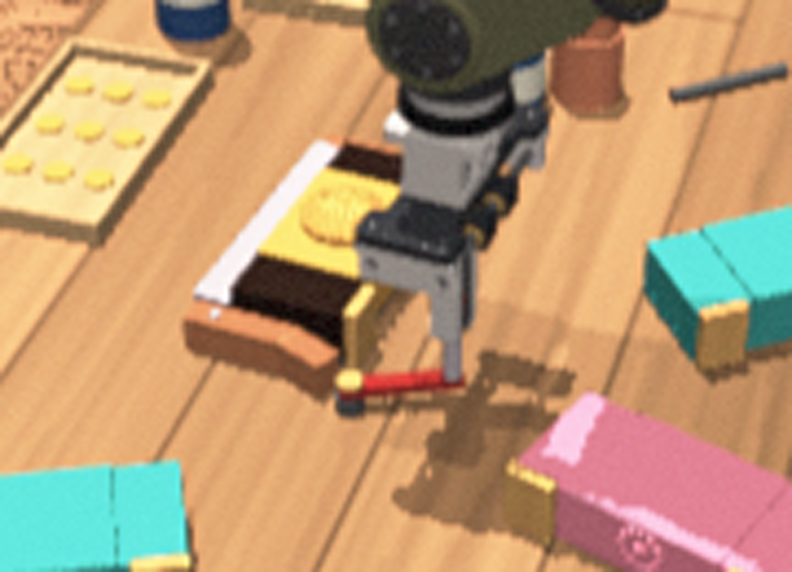

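Emit:
{"api": "jog_arm", "payload": {"deltas": "4.1 6.6 0 0 8; 8.8 12.6 0 0 8; 14.1 18.1 0 0 8; 20 23.1 0 0 8; 26.5 27.4 0 0 8; 33.3 30.9 0 0 8; 40.4 33.7 0 0 8; 47.8 35.8 0 0 8; 55 37 0 0 8; 60 37.4 0 0 8"}}

```text
clock: 38.8
eef_pos: [565.0, -31.1, 72.6]
eef_rot: [-3.139, 0.003, -0.1]
wrist_force: [-23.7, 15.2, 18.9]
finger_gap: 13.3
```

```bash
python3 look.py c4; python3 - <<'E'
from h import *
p,_=optics.camera("side"); cv2.imwrite("pics/c4s.png",cv2.resize(p[130:260,200:380,::-1],None,fx=4.4,fy=4.4,interpolation=cv2.INTER_CUBIC))
E
```

```text
clk 38.8 tcp bay [-68.   64.9  72.6] yaw 0.0 F bay [-25.1  12.8  18.9] gap 13.344953772626532
```

View pics/c4s.png

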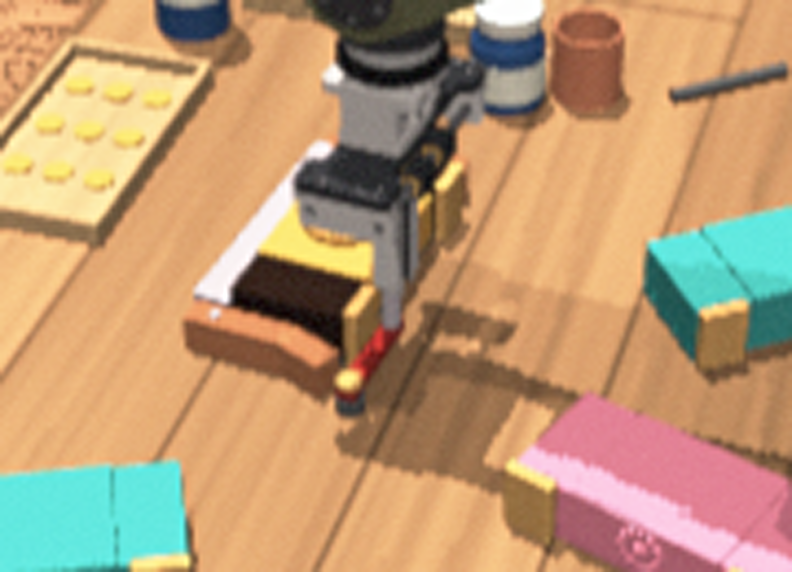

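Emit:
{"api": "jog_arm", "payload": {"deltas": "0 0 0 0 8; -0.5 -0.5 0 0 8; -1 -1 0 0 8; -1 -1 0 0 36; -1 -1 0 0 36; -1 -1 0 0 36; -1 -1 -10 0 36; -1 -1 -30 0 36; -10 -1 -60 0 36; -50 -1 -100 0 36"}}

```text
clock: 40.15
eef_pos: [515.9, -26.8, 173.3]
eef_rot: [3.142, 0.001, -0.1]
wrist_force: [-0.1, 0.5, 0.2]
finger_gap: 36.1
```

Emit:
{"api": "jog_arm", "payload": {"deltas": "-30 0 -10 0 36; -60 0 -20 0 36; -90 0 -30 0 36; -120 0 -30 0 36; -140 0 -30 0 36; -150 0 -30 0 36; -150 0 -30 0 36; -150 0 -30 0 36; -150 0 -30 0 36; -150 0 -30 0 36"}}

```text
clock: 41.4
eef_pos: [367.0, -11.7, 202.3]
eef_rot: [-3.142, 0.0, -0.1]
wrist_force: [0.3, -0.4, -0.1]
finger_gap: 35.9
```

```bash
python3 look.py c5; python3 - <<'E'
from h import *
p,_=optics.camera("side"); cv2.imwrite("pics/c5s.png",cv2.resize(p[130:260,200:380,::-1],None,fx=4.4,fy=4.4,interpolation=cv2.INTER_CUBIC))
E
```

```text
clk 41.4 tcp bay [-267.    64.4  202.3] yaw -0.0 F bay [ 0.3 -0.4 -0.1] gap 35.866637577674055
```

View pics/c5.png

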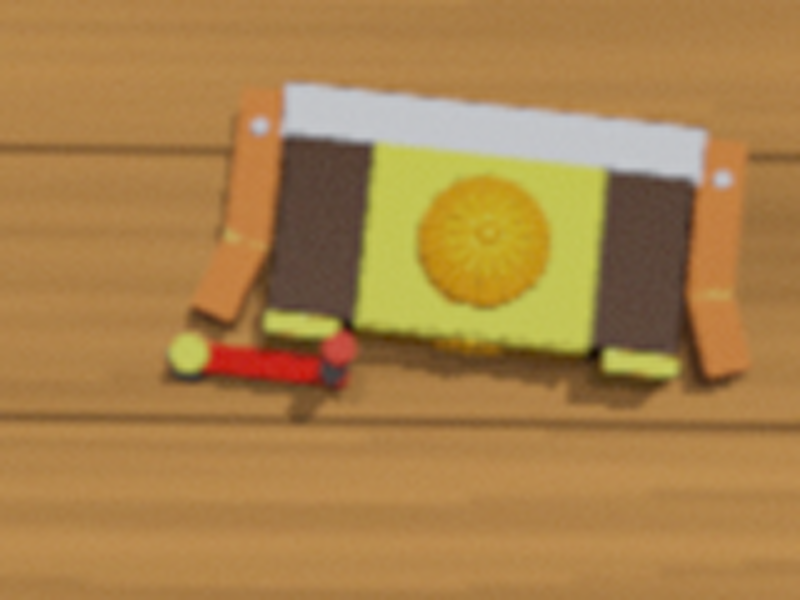

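View pics/c5s.png

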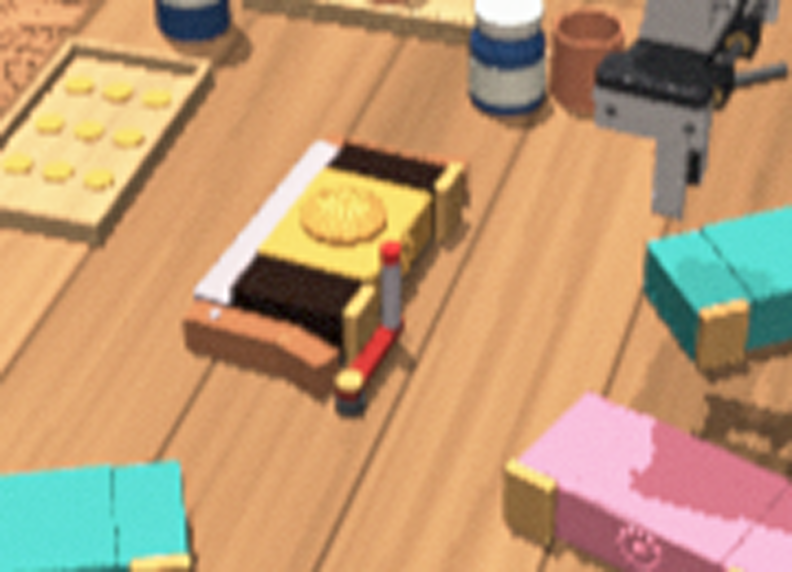

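```bash
python3 - <<'E'
from h import *
O=np.array([626.2,-102.5]);th=-0.1
X=np.array([np.cos(th),np.sin(th)]);Y=np.array([-X[1],X[0]])
B=lambda w: np.array([(w[:2]-O)@X,(w[:2]-O)@Y])
for n,pg,pv,s,o in (("top",(341,347),(188,353),5,(270,110)),("side",(391,250),(348,381),4.4,(200,130))):
    a=B(px2w(n,crop(pg,s,o),90)); b=B(px2w(n,crop(pv,s,o),25)); d=a-b
    print(n,a.round(1),b.round(1),"r",np.hypot(*d).round(1),"q",(np.arctan2(d[1],d[0])%(2*np.pi)-0.75*np.pi).round(3))
E
python3 - <<'E'
import cv2
p=cv2.imread("pics/c5.png")[280:420,140:380]; cv2.imwrite("pics/c5z.png",cv2.resize(p,None,fx=3,fy=3,interpolation=cv2.INTER_CUBIC))
E
```

```text
top [-64.7  64. ] [-65. 137.] r 73.0 q 2.359
side [-65.9  70.2] [-63.5 140.8] r 70.7 q 2.322
```

View pics/c5z.png

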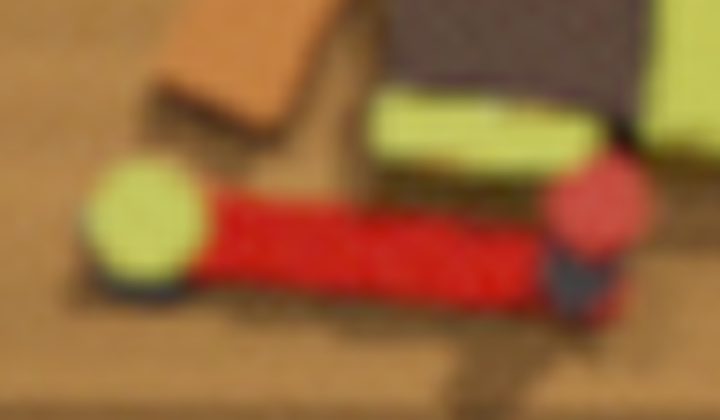

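```bash
python3 -c "
from cell import workorder
print(workorder.sign_off())"
```

```text
the job is handed in; nothing more can be done
None
```

I walked the dark block into the bay with alternate pushes on the two brass plates. I then pressed it against the stop rail, swung the red bar to its end, let go and handed the job in at about 41 s. No verdict came back.

**Last checks**
- **Block:** it measured about 0 to 2 mm short of home and within 0.01 rad of square. The tool stopped at nearly the same depth on both plates (-62.7 and -63.2 mm).
- **Bar:** the top view gave 2.36 rad and the side view 2.32 rad. Its edge lay parallel to the rail and it met a hard stop.
- **Boss:** it stood about 1 mm from the middle of the block's top.
- **Robot:** it was clear of everything, with wrist force near zero.
- **Hammer, jar and sleeve:** the arm never went near them. I did not measure them again at the end.

**Weak points**
- **Press force:** the last press, on the right plate, was harder than the 20 N I aimed for. It read 24.7 N forward and 16 N vertical, about 29.4 N in all, just under the 30 N limit. I only saw the reading at the end of that move and then backed off at once, so a brief higher peak can't be ruled out.
- **Rail contact:** I inferred it from the force and the tool stopping. I could not read it directly.

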